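# Sweep scrap parts off the rework platform into the plain bin

### The job

Clear the rework platform: sweep the heat sink, the small transformer and the relay across the mat and over the platform's open edge into the plain, undivided bin. Only push them along with the fingers, do not pick them up; let none of them fall into the divided bin, and leave the flux bottle and the brass air nozzle standing where they are on the platform.

Things in the scene. Friction and masses are not known exactly. Their poses are not given: they have to be found in the camera images.
- platform: fixed raised rework platform: blue and grey block with a black rubber mat on top, 280 mm along its x, 260 mm along its y, mat surface 45 mm above its origin (origin at the centre of its underside, on the table). Its two ends across x (at x = +-130 to 140 mm) carry aluminium rims 8 mm higher than the mat; its two ends across y (at y = +-130 mm) are open edges, and a bin stands against each. Its z is up; its yaw differs by up to about 0.2 rad from the world's.
- plain_bin: fixed grey open bin without dividers, outside 280 mm along its x, 100 mm along its y, 42 mm high, walls and floor 3 mm, origin at the centre of its underside. It stands parallel to the platform, 1 mm from one of its open edges (centre 181 mm from the platform's centre, on the +y or the -y side), with its rim 3 mm below the mat. Parts pushed over the edge drop in.
- divided_bin: fixed grey bin of the same outside size, divided into eight compartments and holding sorted good parts; it stands against the platform's other open edge. No scrap may go into it.
- heat_sink: loose finned aluminium heat sink, 26 x 26 mm, 16 mm high, origin at its centre, z up; 15 to 40 g
- transformer: loose small transformer: grey core legs on a black foot, a copper winding between them, 28 mm (x) x 24 mm (y), 20 mm high, origin at its centre, z up; 30 to 65 g
- relay: loose white relay block, 30 mm (x) x 20 mm (y), 16 mm high, origin at its centre, z up; 15 to 40 g. The three scrap parts lie flat in three lanes along the platform's y, at about x = -90, 0 and +90 mm of the platform (any order), y within +-60 mm, each turned up to 0.6 rad.
- flux_bottle: loose small amber bottle with black cap, 24 mm diameter, 46 mm high, standing on the mat, origin at the centre of its underside, z up; to be left standing. It and the nozzle stand between the lanes, at about x = -45 and +45 mm of the platform (either way round), y within +-60 mm.
- air_nozzle: loose brass hot-air nozzle, 24 mm diameter at its foot, 34 mm high, standing on the mat, origin at the centre of its underside, z up; to be left standing

How it is judged (in metres and radians):
At the end, for the whole second after the job is handed in: The centres of the heat sink, the transformer and the relay are all within the plain bin's walls and below its rim (under 36 mm above its underside), at rest (under 30 mm/s); the flux bottle and the air nozzle stand upright (within 0.2 rad) and within 20 mm of where they started (x of heat_sink in the frame of plain_bin between -0.137 and 0.137 m and y of heat_sink in the frame of plain_bin between -0.047 and 0.047 m and z of each of heat_sink, transformer, relay in the frame of plain_bin below 0.036 m and linear speed of each of heat_sink, transformer, relay below 0.03 m/s and x of transformer in the frame of plain_bin between -0.137 and 0.137 m and y of transformer in the frame of plain_bin between -0.047 and 0.047 m and x of relay in the frame of plain_bin between -0.137 and 0.137 m and y of relay in the frame of plain_bin between -0.047 and 0.047 m and distance of each of flux_bottle, air_nozzle from where it was at the start of the episode below 0.02 m and angle between each of flux_bottle, air_nozzle's own z axis and vertical below 0.2 rad); the robot touches nothing.
It fails at once if a scrap part is lifted: its centre rises more than 70 mm above the table (25 mm above the mat) (height (world z) of any of heat_sink, transformer, relay above 0.07 m).
It fails at once if a scrap part falls into the divided bin ((x of heat_sink in the frame of divided_bin between -0.137 and 0.137 m and y of heat_sink in the frame of divided_bin between -0.047 and 0.047 m and z of heat_sink in the frame of divided_bin below 0.036 m) or (x of transformer in the frame of divided_bin between -0.137 and 0.137 m and y of transformer in the frame of divided_bin between -0.047 and 0.047 m and z of transformer in the frame of divided_bin below 0.036 m) or (x of relay in the frame of divided_bin between -0.137 and 0.137 m and y of relay in the frame of divided_bin between -0.047 and 0.047 m and z of relay in the frame of divided_bin below 0.036 m)).
It fails at once if the flux bottle or the air nozzle is knocked over (tilted over 0.5 rad) or shifted more than 20 mm (distance of any of flux_bottle, air_nozzle from where it was at the start of the episode above 0.02 m or angle between any of flux_bottle, air_nozzle's own z axis and vertical above 0.5 rad).
It also fails if it takes over 58 s, if anything falls off the work surface, if the arm or the gripper's body presses on something with over 40 N, if the wrist force passes 120 N, or if a joint passes its speed limit or range.

### The arm

A 6-joint arm with a two-finger parallel gripper is mounted at the origin on the work surface. World frame = base frame: x ahead of the robot, y to its left, z up, the work surface at z = 0. Lengths are in mm, angles in degrees, forces in N, time in s.
With the tool pointing down it reaches from about 350 to 850 mm from the base axis. Payload 8.1 kg.
Tool frame: the origin (TCP) lies at the very end of the fingers, on their centre line; the grasp point (between the pads) lies 19 mm behind it; z points along the fingers, y is the direction in which the jaws open and shut (so a half turn about z gives the same grasp; the last joint's range is limited). The gripper opens to 85 mm and grips with 20 to 120 N. Pads are 22 mm wide; open, the fingers measure 114 mm over their backs; the gripper's body (76 mm by 85 mm) begins 54 mm behind the grasp point. The pads swing forward as they close: fully open they stand 13 mm farther back than shut.
Start: joints at [71.081, 7.471, 85.268, -0, 87.261, -4.893], TCP at [145.395, 582.122, 231.292] pointing down, gripper open.
Joint ranges: [-169.43, 169.43], [-51.17, 129.36], [1.28, 143.12], [-76.62, 256.62], [0, 156.53], [-152.29, 152.29]. Speed limits (degrees/s): [136.94, 136.94, 159.86, 180, 180, 180].

### API

Orientations are given as [roll, pitch, yaw] about the fixed x, y, z axes, in that order (R = Rz(yaw) Ry(pitch) Rx(roll)).
In Python, from bench import sensors, viewer, job gives the robot as it stands.
- The arm moves only by the shell command python3 -m pendant 'ROWS' [FORCE]. ROWS is JSON, one flat list of numbers, 5 for each row, row after row: the shift along the world's x, y, z in mm, then the turn about the world's z in rad, then the finger opening in mm, from 0 to 85.4. In form: [x, y, z, twist, hand, x, y, z, twist, hand, ...]. A call has 1 to 12 rows; each row shifts and turns the pose as measured when the row begins; what a row does not reach is not made up. A row lasts 1/12 s, in which the tool goes at most 41.7 mm and 7.16 degrees, less where a joint would pass 70% of its speed; a pose out of reach is approached as far as the arm can. A call with a gripper value outside its range is refused whole. The fingers move at their own pace and stop on an object; FORCE is the grip in N (left out, the last holds). Time passes only in rows, so rows that do not move let the fingers close. It gives the time, the measured TCP pose, the force and the opening at its end, in the units of the state.
- sensors.sense(): the state, without advancing time (a new reading comes with each control period).
- viewer.snapshot(name): name is "scene" or "top" or "wrist"; returns a dict with "frame" (420x560x3 uint8, blue, green, red), "z_map" (420x560 float32, mm along the optical axis (not along the pixel's ray), 0 where there is no reading), "fx", "fy", "cx", "cy" (pixels), "k1" (the pictures are not rectified: a ray, as slopes to the right and down, at radius r is drawn at 1 + k1 r^2 times it, then the intrinsics apply), "view" (4x4, takes a point from world to camera coordinates). Camera axes: x right, y down, z forward; pixel columns grow to the right and rows downward; lengths in mm; the calibration is good to about 2 mm. A picture is of the moment at which its call begins.
- job.hand_in(): hands the job in, once; it reports no verdict.
The state is a dict: "time": time; "joint_pos": joint angles; "qd": joint speeds; "joint_efforts": joint torques, N m; "tool_pos": TCP position; "tcp_rot": TCP orientation; "ft_force": force on the tool from outside, world axes, zero at the start; "wrist_torque": the same for the moment, N m; "finger_gap": finger opening in mm.
Only numpy, scipy, OpenCV 4.12 (cv2) and the standard library are available. Lean on these libraries where they do the work, as an engineer would, in place of code of your own. Each camera call takes 0.05 s, during which the arm holds its last target.

## Working session

There is one attempt and no reset: what is moved stays moved. The work goes in short steps, Python scripts to look and compute and a shell command to move; the robot and the scene stay as the last step left them, time stands still between calls to the robot, and variables do not carry over. Pictures are saved under pics/ and viewed, and the job is handed in when it is done.

```bash
ls; mkdir -p pics; python3 - <<'E'
from bench import sensors, viewer
import cv2,pickle
print(sensors.sense())
for n in ("scene","top","wrist"):
    s=viewer.snapshot(n); cv2.imwrite(f"pics/{n}0.png",s["frame"]); pickle.dump(s,open(f"{n}0.pkl","wb"))
    print(n,s["fx"],s["cx"],s["cy"],s["k1"],s["view"].round(3).tolist() if hasattr(s["view"],'round') else s["view"])
E
```

```text
pics
{'time': 0.0, 'joint_pos': array([ 7.10806240e+01,  7.51386343e+00,  8.53312844e+01,  3.27815191e-04,
        8.72596199e+01, -4.89561833e+00]), 'qd': array([0.04841412, 0.00428167, 0.04748439, 0.068767  , 0.02064703,
       0.06504192]), 'joint_efforts': array([ 4.94952637e-04, -5.69352686e+01, -5.00587785e+01,  1.90986480e-04,
        1.35661731e-02, -3.34254344e-05]), 'tool_pos': array([145.2177154 , 581.59409621, 230.23817208]), 'tcp_rot': array([-1.79895642e+02, -9.26716478e-03,  1.65976218e+02]), 'ft_force': array([-0.4918554 ,  0.21806971,  0.66475433]), 'wrist_torque': array([ 0.02099087, -0.01535375,  0.0049307 ]), 'finger_gap': 85.3690053908211}
scene 459.7711875758237 286.76352505389445 206.52619932865366 -0.002118343163589085 [[-0.62, 0.785, 0.007, 322.412], [0.676, 0.539, -0.502, -347.379], [-0.398, -0.306, -0.865, 985.302], [0.0, 0.0, 0.0, 1.0]]
top 386.7164115987389 278.5909279741823 209.00235615071375 0.03211909774604238 [[0.029, -1.0, -0.005, 0.31], [-0.992, -0.028, -0.123, 576.875], [0.123, 0.008, -0.992, 663.322], [0.0, 0.0, 0.0, 1.0]]
wrist 291.2105673543777 282.3818118396717 207.43783705482676 -0.060380738691329705 [[0.242, 0.97, -0.003, -598.121], [0.934, -0.232, 0.271, -34.752], [0.263, -0.068, -0.962, 378.757], [0.0, 0.0, 0.0, 1.0]]
```

View pics/scene0.png

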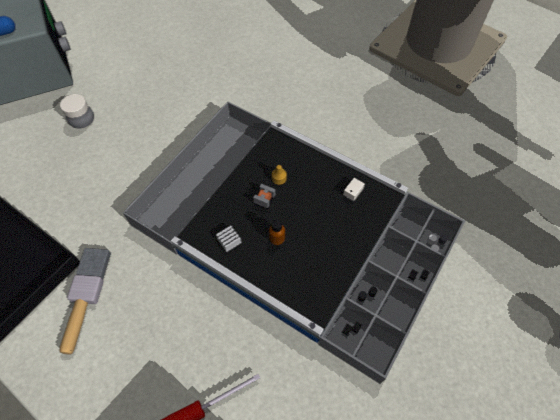

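View pics/top0.png

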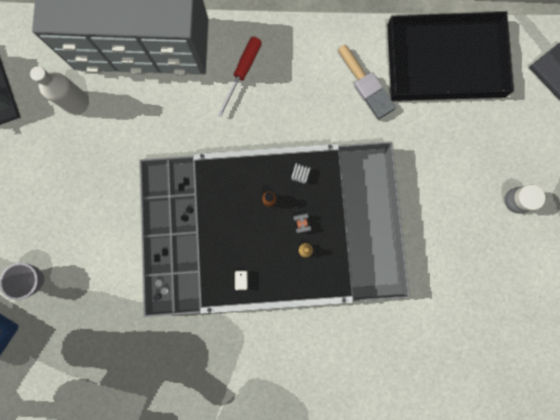

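View pics/wrist0.png

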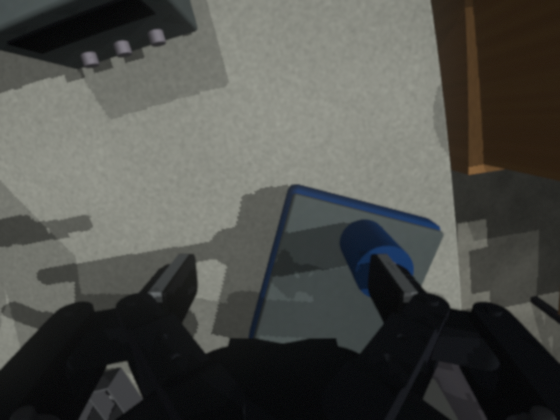

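The top view shows the platform around (273,228) with the plain bin to its right (world −y). The heat sink is at (301,173), transformer (302,224), relay (241,280), bottle (268,199) and nozzle (305,250). I'll enlarge it and convert to world coordinates.

```bash
cat > h.py <<'E'
import numpy as np,cv2
def ray(s,u,v):
    K=np.array([[s["fx"],0,s["cx"]],[0,s["fy"],s["cy"]],[0,0,1]])
    p=cv2.undistortPoints(np.array([[[u,v]]],float),K,np.array([s["k1"],0,0,0.]))[0,0]
    return p
def at_z(s,u,v,z):
    x,y=ray(s,u,v);V=np.array(s["view"]);R=V[:3,:3];t=V[:3,3]
    c=-R.T@t;d=R.T@np.array([x,y,1]);return c+d*(z-c[2])/d[2]
def depth(s,u,v):
    x,y=ray(s,u,v);V=np.array(s["view"]);z=s["z_map"][int(round(v)),int(round(u))]
    return V[:3,:3].T@(np.array([x,y,1])*z-V[:3,3])
E
python3 - <<'E'
import pickle,cv2,numpy as np
from h import *
s=pickle.load(open("top0.pkl","rb"))
for n,(u,v) in dict(hs=(301,173),tr=(302,224),re=(241,280),mat=(250,240),bin=(375,230),rim=(270,152)).items(): print(n,depth(s,u,v).round(1))
c=s["frame"][140:320,140:410]; cv2.imwrite("pics/topcrop.png",cv2.resize(c,(780,520),interpolation=cv2.INTER_CUBIC))
c=s["frame"][155:295,190:350]; cv2.imwrite("pics/topcrop2.png",cv2.resize(c,(640,560),interpolation=cv2.INTER_CUBIC))
E
```

```text
hs [641.1 -21.4  49. ]
tr [548.2 -24.4  64.7]
re [450.   77.1  61.4]
mat [519.   65.8  43.5]
bin [ 546.1 -164.3    4.1]
rim [677.1  35.2  53. ]
```

View pics/topcrop2.png

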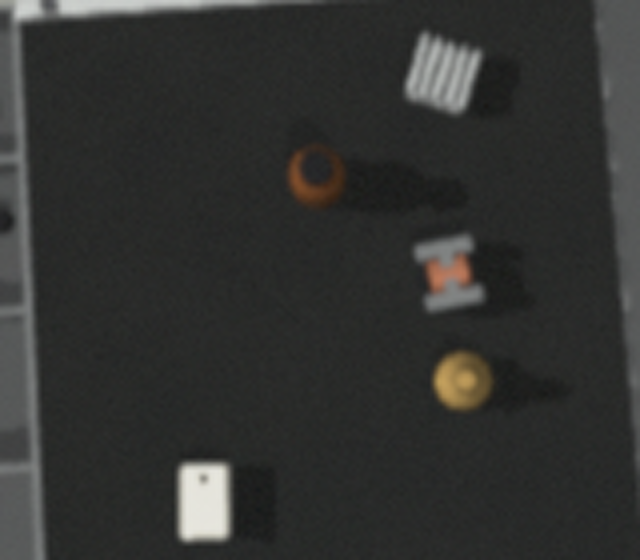

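View pics/topcrop.png

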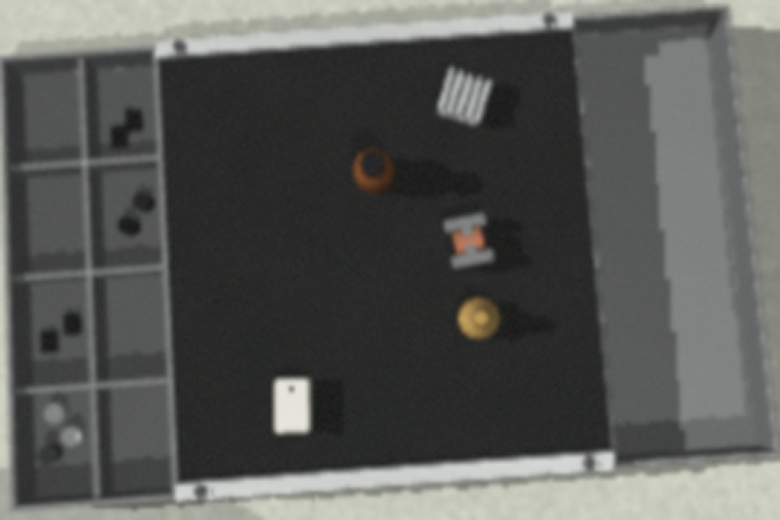

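```bash
python3 - <<'E'
import pickle,cv2,numpy as np
from h import *
s=pickle.load(open("top0.pkl","rb"))
A=lambda x,y,z:at_z(s,190+x/4,155+y/4,z)[:2]
B=lambda x,y,z:at_z(s,140+x/2.889,140+y/2.889,z)[:2]
# platform corners at rim height z=53 : rim ends outer corners
c={'UL':B(156,45,53),'UR':B(573,13,53),'LR':B(614,468,53),'LL':B(175,500,53)}
for k,v in c.items(): print(k,v.round(1))
e=[A(595,20,45),A(632,480,45),A(22,25,45),A(45,555,45)]
print("edges",np.round(e,1))
ctr=sum(c.values())/4; print("ctr",ctr)
ey=(c['UL']+c['LL']-c['UR']-c['LR']); ex=(c['UL']+c['UR']-c['LL']-c['LR'])
print("sizes",np.linalg.norm(ex)/2,np.linalg.norm(ey)/2)
a=np.arctan2(-(ey[0]),ey[1]); b=np.arctan2(ex[1],ex[0]); print("yaw",a,b)
yaw=(a+b)/2;R=np.array([[np.cos(yaw),-np.sin(yaw)],[np.sin(yaw),np.cos(yaw)]])
P=dict(hs=A(444,73,61),tr=A(450,273,65),re=A(204,501,61),bott_cap=A(317,167,91),noz_top=A(467,379,79),
 bott_body=A(317,176,72), noz_mid=A(463,380,62))
for k,v in P.items(): print(k,v.round(1),"plat",(R.T@(v-ctr)).round(1))
for i,(p) in enumerate(e): print((R.T@(p-ctr)).round(1))
q=pickle.load(open("scene0.pkl","rb"))
for n,(u,v,z) in dict(hs=(229,237,61),tr=(264,194,65),re=(354,187,61),cap=(278,227,91),noz=(280,168,79)).items():
    v=at_z(q,u,v,z)[:2];print("scene",n,v.round(1),(R.T@(v-ctr)).round(1))
E
```

```text
UL [666.6 171.1]
UR [694.2 -87. ]
LR [ 418.4 -113.9]
LL [392.4 144.3]
edges [[ 667.8  -89.3]
 [ 463.1 -107.3]
 [ 658.2  169.7]
 [ 423.7  146.5]]
ctr [542.8781195   28.60843767]
sizes 276.31862885657426 259.52858056993773
yaw 0.10355016012970927 0.09721744972024926
hs [638.  -20.9] plat [ 89.7 -58.8]
tr [549.4 -25.2] plat [  1.1 -54.2]
re [449.6  77.1] plat [-88.   57.6]
bott_cap [589.9  32.7] plat [47.2 -0.7]
noz_top [504.  -32.5] plat [-44.8 -56.9]
bott_body [589.   33.2] plat [46.3 -0.1]
noz_mid [503.9 -31.9] plat [-44.9 -56.3]
[ 112.5 -129.8]
[ -93.  -127.3]
[128.9 128.8]
[-106.7  129.3]
scene hs [638.8 -16.1] [ 91.  -54.1]
scene tr [550.4 -21.8] [  2.5 -50.9]
scene re [449.6  79.7] [-87.7  60.2]
scene cap [592.4  40.4] [50.5  6.7]
scene noz [504. -27.] [-44.2 -51.4]
```

```bash
python3 -m pendant '[22,-34,0,-0.102,0, 22,-34,0,-0.102,0, 22,-34,0,-0.102,0, 22,-34,0,-0.102,0, 22,-34,0,-0.102,0, 22,-34,0,-0.102,0, 22,-34,0,-0.102,0, 22,-34,0,-0.102,0, 22,-34,0,-0.102,0, 22,-34,0,-0.102,0, 22,-34,0,-0.102,0, 22,-34,0,-0.102,0]' 20
```

```text
time: 1.15
tool_pos: [406.6, 161.9, 223.9]
tcp_rot: [-179.6, -0.1, 93.5]
ft_force: [1.4, -1.0, 0.3]
finger_gap: 0.2
```

```bash
python3 -m pendant '[20,-25,0,0.038,0, 20,-25,0,0,0, 0,0,-40,0,0, 0,0,-40,0,0, 0,0,-30,0,0, 0,0,0,0,0]' 
python3 - <<'E'
from bench import viewer
import cv2
s=viewer.snapshot("scene"); cv2.imwrite("pics/scene1.png",cv2.resize(s["frame"][90:390,120:480],(720,600)))
E
```

```text
time: 1.65
tool_pos: [453.4, 99.2, 113.3]
tcp_rot: [179.9, 0.0, 94.5]
ft_force: [-1.3, -0.5, -1.9]
finger_gap: 0.3
```

View pics/scene1.png

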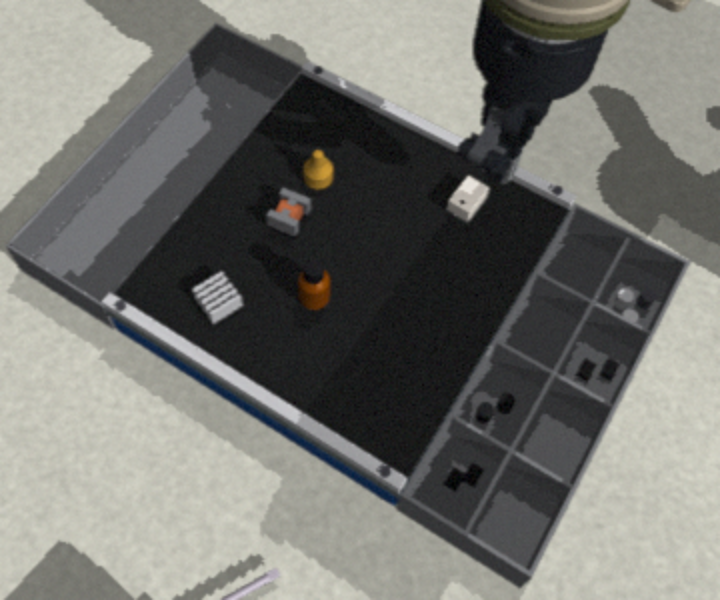

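The gripper hangs above and behind the relay and the parts are undisturbed. It stands about 12 mm too close in y, so I correct that first and then descend.

```bash
python3 -m pendant '[-7,14,0,0.02,0, 0,0,0,0,0, 0,0,-20,0,0, 0,0,-20,0,0, 0,0,-12,0,0, 0,0,-5,0,0, 0,0,-3,0,0, 0,0,0,0,0]' 

```

```text
time: 2.37
tool_pos: [456.6, 115.8, 69.7]
tcp_rot: [178.7, 0.0, 95.9]
ft_force: [-0.9, -0.7, -0.1]
finger_gap: 0.1
```

```bash
python3 -m pendant '[-11,-4,0,0,0, 0,0,0,0,0, 0,0,0,0,0]'; python3 -m pendant '[0,0,-10,0,0, 0,0,0,0,0]'; python3 -m pendant '[0,0,-5,0,0, 0,0,0,0,0]' 

```

```text
time: 2.62
tool_pos: [447.8, 111.9, 73.0]
tcp_rot: [178.4, 0.0, 95.9]
ft_force: [0.6, 0.2, 1.1]
finger_gap: -0.3
time: 2.78
tool_pos: [449.7, 112.2, 64.0]
tcp_rot: [178.2, 0.0, 95.9]
ft_force: [-1.0, -0.5, -0.5]
finger_gap: 0.0
time: 2.95
tool_pos: [450.3, 112.3, 58.6]
tcp_rot: [178.2, 0.0, 95.9]
ft_force: [0.4, 0.5, -0.1]
finger_gap: -0.1
```

```bash
python3 -m pendant '[-4,0,-8,0,0, 0,0,0,0,0]'; python3 -m pendant '[0.8,-8,0,0,0, 0.8,-8,0,0,0, 0.8,-8,0,0,0, 0.8,-8,0,0,0, 0.8,-8,0,0,0, 0.8,-8,0,0,0]' 

```

```text
time: 3.12
tool_pos: [446.1, 112.4, 49.5]
tcp_rot: [178.2, 0.0, 95.9]
ft_force: [-1.0, -0.3, -0.5]
finger_gap: -0.0
time: 3.62
tool_pos: [450.5, 60.4, 49.0]
tcp_rot: [178.3, 0.0, 96.0]
ft_force: [0.8, -0.4, -0.6]
finger_gap: -0.1
```

```bash
python3 - <<'E'
from bench import viewer
import cv2
s=viewer.snapshot("scene"); cv2.imwrite("pics/scene2.png",cv2.resize(s["frame"][90:390,120:480],(720,600)))
E
```

```text
(no output)
```

View pics/scene2.png

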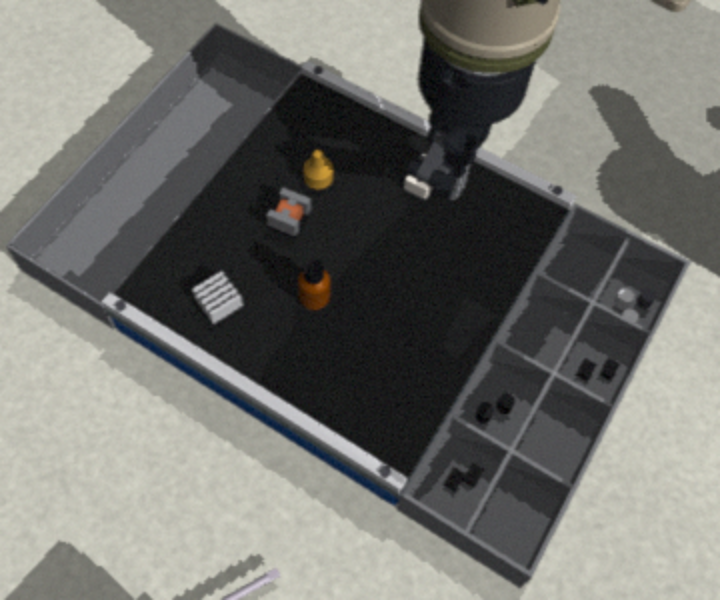

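The relay is riding squarely ahead of the finger at (415,185), so I carry on.

```bash
python3 -m pendant '[0.8,-8,0,0,0, 0.8,-8,0,0,0, 0.8,-8,0,0,0, 0.8,-8,0,0,0, 0.8,-8,0,0,0, 0.8,-8,0,0,0, 0.8,-8,0,0,0, 0.8,-8,0,0,0]' ; python3 - <<'E'
from bench import viewer
import cv2
s=viewer.snapshot("scene"); cv2.imwrite("pics/scene3.png",cv2.resize(s["frame"][90:390,120:480],(720,600)))
E
```

```text
time: 4.33
tool_pos: [457.9, -11.5, 49.4]
tcp_rot: [178.2, 0.1, 95.9]
ft_force: [-0.3, 0.1, 0.1]
finger_gap: 0.2
```

View pics/scene3.png

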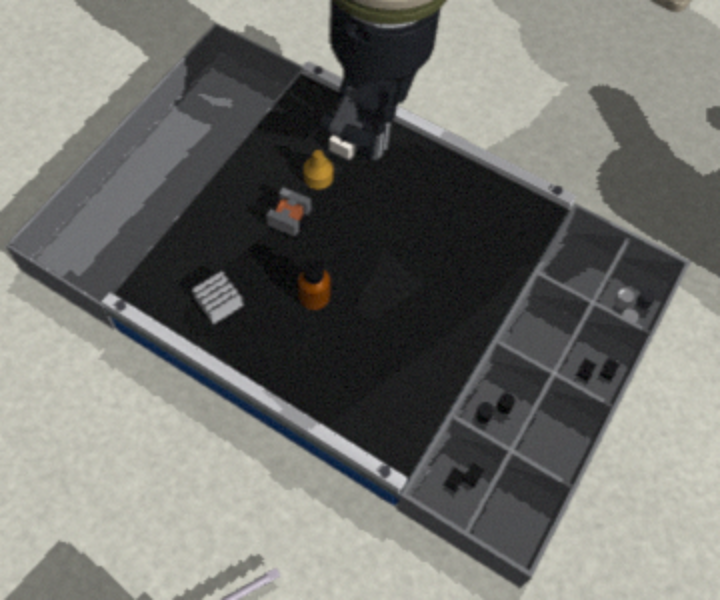

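```bash
python3 -m pendant '[0.8,-8,0,0,0, 0.8,-8,0,0,0, 0.8,-8,0,0,0, 0.8,-8,0,0,0, 0.8,-8,0,0,0, 0.8,-8,0,0,0, 0.8,-8,0,0,0, 0.8,-8,0,0,0, 0.8,-8,0,0,0, 0.8,-8,0,0,0, 0.8,-8,0,0,0, 0,0,0,0,0]' ; python3 - <<'E'
from bench import viewer
import cv2
s=viewer.snapshot("scene"); cv2.imwrite("pics/scene4.png",cv2.resize(s["frame"][90:390,120:480],(720,600)))
E
```

```text
time: 5.38
tool_pos: [468.0, -111.1, 49.7]
tcp_rot: [178.2, 0.1, 95.9]
ft_force: [0.7, -0.3, 0.8]
finger_gap: 0.3
```

View pics/scene4.png

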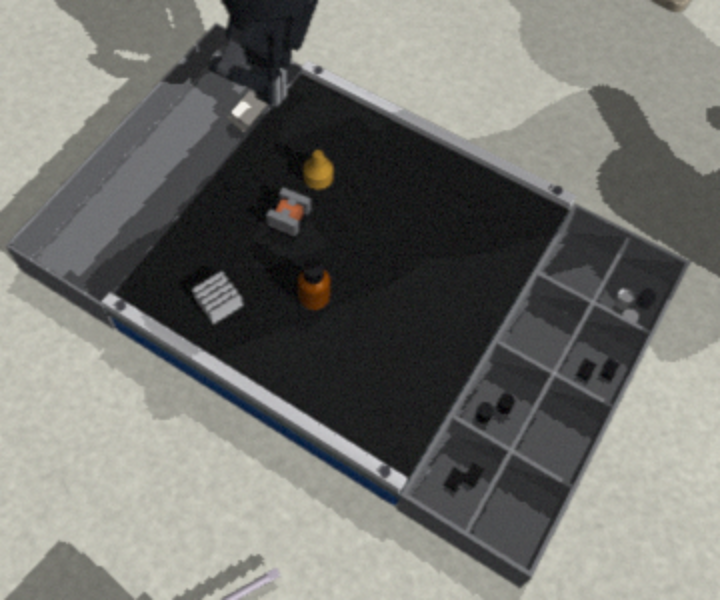

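The relay at (248,110) is tipping over the edge. I'll push about 25 mm further, then lift.

```bash
python3 -m pendant '[0.8,-8,0,0,0, 0.8,-8,0,0,0, 0.8,-8,0,0,0, 0,0,0,0,0, 0,0,30,0,0, 0,0,30,0,0, 0,0,15,0,0, 0,0,0,0,0]' ; python3 - <<'E'
from bench import viewer
import cv2
s=viewer.snapshot("scene"); cv2.imwrite("pics/scene5.png",cv2.resize(s["frame"][90:390,120:480],(720,600)))
E
```

```text
time: 6.1
tool_pos: [467.5, -136.1, 124.6]
tcp_rot: [178.6, -0.1, 95.8]
ft_force: [0.5, -0.2, 0.9]
finger_gap: 0.2
```

View pics/scene5.png

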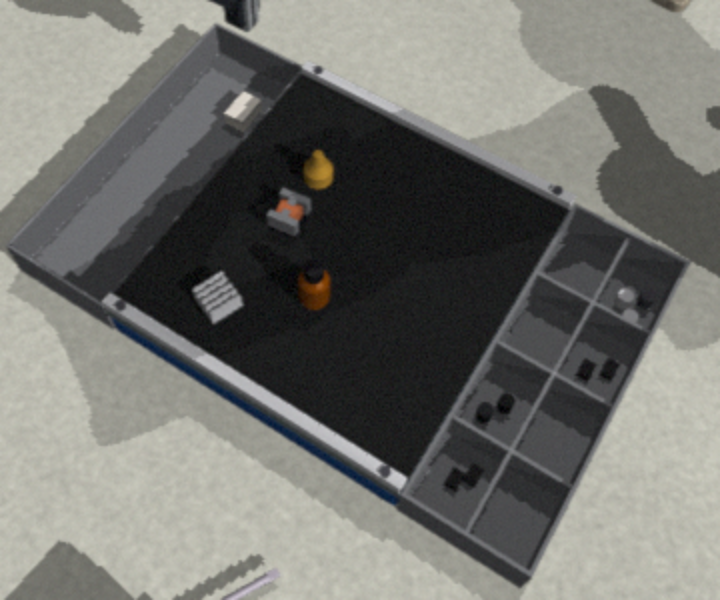

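```bash
python3 - <<'E'
from bench import viewer
import cv2,numpy as np
from h import *
s=viewer.snapshot("scene"); 
u,v=120+241/2,90+106/2
for du in range(-8,9,4): print([depth(s,u+du,v+dv).round(0).tolist() for dv in (-4,0,4,8)])
cv2.imwrite("pics/scene6.png",cv2.resize(s["frame"][110:180,190:290],(800,560),interpolation=cv2.INTER_CUBIC))
s=viewer.snapshot("top");cv2.imwrite("pics/top6.png",cv2.resize(s["frame"][140:320,180:410],(766,600),interpolation=cv2.INTER_CUBIC))
E
```

```text
[[467.0, -169.0, 4.0], [476.0, -161.0, 7.0], [488.0, -150.0, 17.0], [487.0, -152.0, 2.0]]
[[462.0, -164.0, 3.0], [477.0, -149.0, 18.0], [485.0, -142.0, 19.0], [487.0, -141.0, 10.0]]
[[467.0, -148.0, 20.0], [474.0, -142.0, 21.0], [480.0, -137.0, 19.0], [486.0, -132.0, 17.0]]
[[462.0, -143.0, 19.0], [469.0, -137.0, 20.0], [475.0, -132.0, 18.0], [477.0, -131.0, 9.0]]
[[458.0, -137.0, 20.0], [462.0, -134.0, 15.0], [463.0, -134.0, 4.0], [490.0, -107.0, 42.0]]
```

View pics/scene6.png

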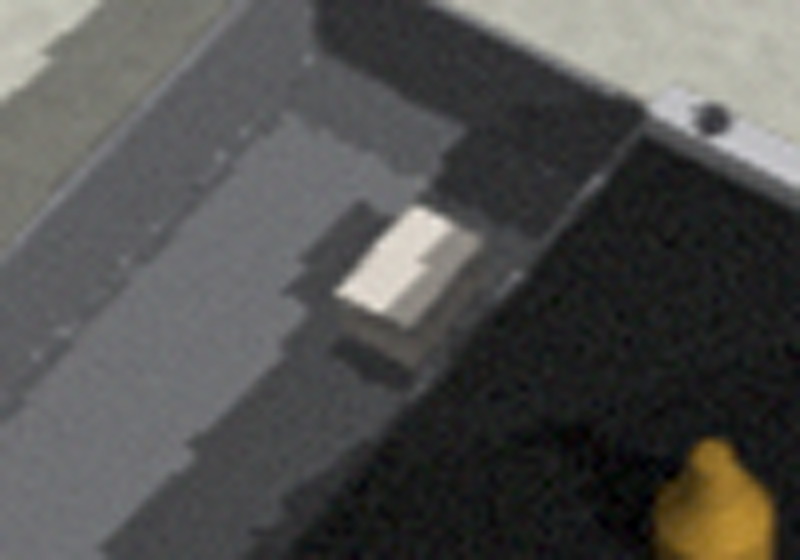

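View pics/top6.png

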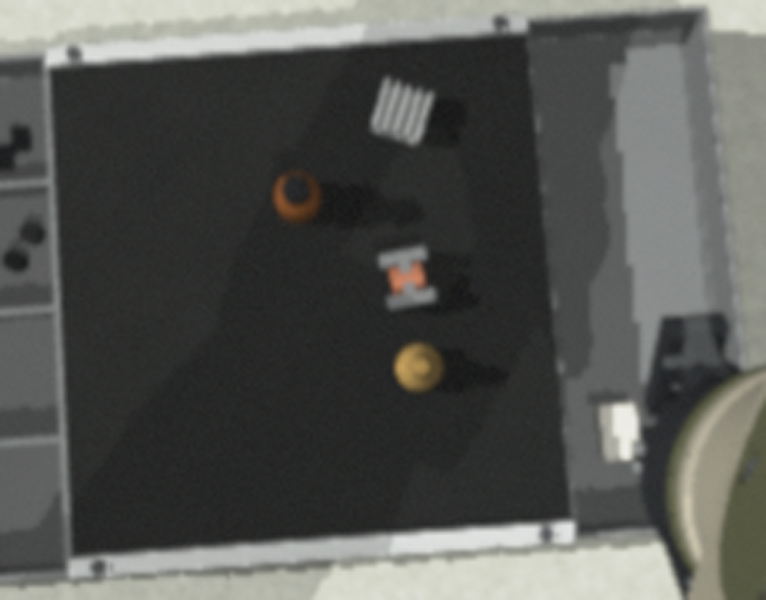

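The relay lies flat in the bin (top z≈19). Next is the transformer. I'll move above the spot behind it and check the gripper's width against the bottle.

```bash
python3 -m pendant '[15,29,0,0,0, 15,29,0,0,0, 15,29,0,0,0, 15,29,0,0,0, 8,17,0,0,0, 0,0,0,0,0]' ; python3 - <<'E'
from bench import viewer,sensors
import cv2,numpy as np
from h import *
from scipy.spatial.transform import Rotation as Ro
st=sensors.sense(); R=Ro.from_euler('xyz',st["tcp_rot"],degrees=True).as_matrix(); p0=st["tool_pos"]; print(p0,st["tcp_rot"])
for n in("scene","top"):
    s=viewer.snapshot(n)
    P=[]
    for v in range(0,420,2):
        for u in range(0,560,2):
            if s["z_map"][v,u]>0:
                w=depth(s,u,v)
                if w[2]>110: P.append(R.T@(w-p0))
    P=np.array(P); P=P[(abs(P[:,0])<120)&(abs(P[:,1])<120)]
    for a in range(-100,10,10):
        q=P[(P[:,2]>=a)&(P[:,2]<a+10)]
        if len(q): print(n,a,len(q),q.min(0).round(),q.max(0).round())
    cv2.imwrite(f"pics/{n}7.png",s["frame"])
E
```

```text
time: 6.75
tool_pos: [528.9, 3.0, 109.2]
tcp_rot: [179.6, -0.5, 95.5]
ft_force: [-0.5, -0.2, -0.5]
finger_gap: 0.2
[528.94274608   2.95861446 109.1601935 ] [179.62989811  -0.47193218  95.49120993]
scene -100 76 [ -12.   -5. -100.] [ 20.  61. -90.]
scene -90 46 [-11. -15. -89.] [ 17.  61. -80.]
scene -80 34 [ 10. -16. -79.] [ 18.  49. -70.]
scene -70 31 [ -2. -47. -70.] [ 17.  45. -60.]
scene -60 42 [ -9. -36. -59.] [ 13.  36. -50.]
scene -50 16 [  6. -28. -50.] [ 13.  12. -42.]
scene -40 9 [  7.  -6. -39.] [ 11.  13. -30.]
scene -30 11 [  3.  -7. -29.] [ 11.  13. -22.]
scene -20 15 [ -5.  -7. -19.] [ 11.  14. -10.]
scene -10 7 [  7.  -8. -10.] [11.  9. -3.]
top -100 7 [ -4. -61. -94.] [  9. -57. -91.]
top -90 5 [-10. -63. -90.] [  9. -61. -89.]
```

View pics/scene7.png

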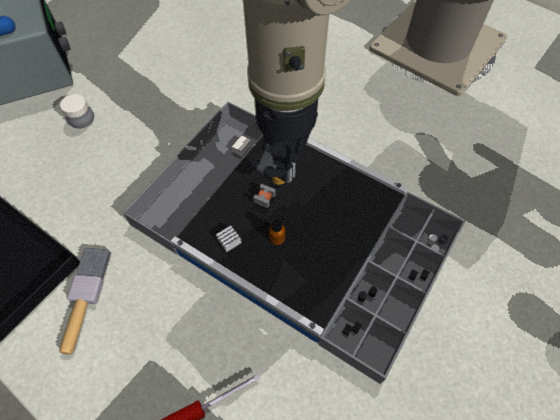

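```bash
python3 -m pendant '[17,11,5,0,0, 0,0,0,0,0, 0,0,0,0,0]'; python3 -m pendant '[0,0,-15,0,0, 0,0,-15,0,0, 0,0,0,0,0]' 
```

```text
time: 7.1
tool_pos: [541.5, 9.2, 110.1]
tcp_rot: [-179.9, -0.4, 95.4]
ft_force: [0.0, -0.2, -1.0]
finger_gap: 0.3
time: 7.35
tool_pos: [540.1, 5.7, 78.8]
tcp_rot: [-179.9, -0.3, 95.2]
ft_force: [-1.1, -0.7, -0.4]
finger_gap: 0.1
```

```bash
python3 -m pendant '[7,9,0,0.01,0, 0,0,0,0,0]'; python3 -m pendant '[0,0,-15,0,0, 0,0,0,0,0]' 
```

```text
time: 7.52
tool_pos: [545.7, 13.2, 78.1]
tcp_rot: [-179.7, -0.4, 95.7]
ft_force: [1.0, -0.3, -0.6]
finger_gap: -0.3
time: 7.68
tool_pos: [546.6, 12.8, 64.5]
tcp_rot: [-179.8, -0.3, 95.7]
ft_force: [-1.1, 1.0, 0.3]
finger_gap: -0.1
```

```bash
python3 -m pendant '[0,1,-10,0,0, 0,0,0,0,0]'; python3 -m pendant '[0,0,-4,0,0, 0,0,0,0,0]'; python3 - <<'E'
from bench import viewer
import cv2
s=viewer.snapshot("scene"); cv2.imwrite("pics/scene8.png",cv2.resize(s["frame"][130:280,170:350],(720,600),interpolation=cv2.INTER_CUBIC))
E
```

```text
time: 7.85
tool_pos: [547.5, 13.6, 55.6]
tcp_rot: [-179.9, -0.3, 95.7]
ft_force: [-0.2, 0.1, -0.8]
finger_gap: 0.1
time: 8.02
tool_pos: [548.0, 13.6, 52.2]
tcp_rot: [-180.0, -0.3, 95.7]
ft_force: [-0.8, -0.3, -0.3]
finger_gap: -0.2
```

View pics/scene8.png

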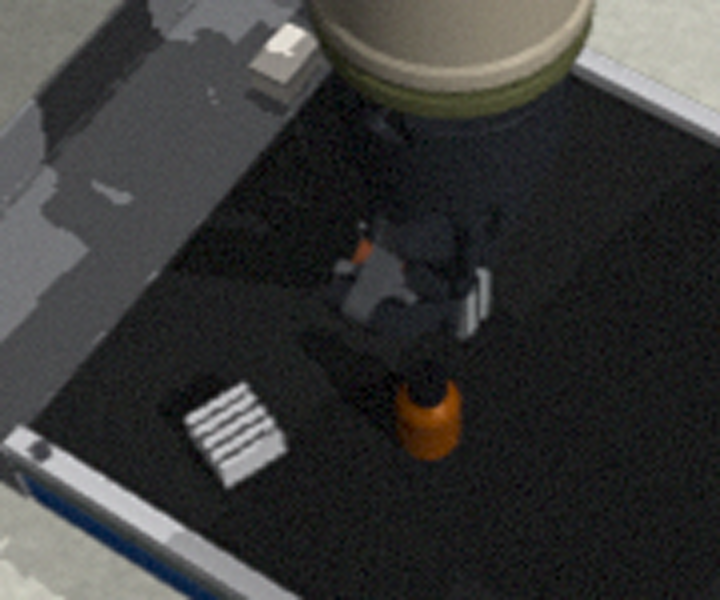

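```bash
python3 -m pendant '[0.4,-8,-2,0,0, 0.4,-8,0,0,0, 0.6,-8,0,0,0, 0.8,-8,0,0,0, 0.8,-8,0,0,0, 0.8,-8,0,0,0]'; python3 - <<'E'
from bench import viewer
import cv2
s=viewer.snapshot("scene"); cv2.imwrite("pics/scene9.png",cv2.resize(s["frame"][130:280,170:350],(720,600),interpolation=cv2.INTER_CUBIC))
E
```

```text
time: 8.57
tool_pos: [553.5, -38.4, 52.3]
tcp_rot: [179.8, -0.2, 95.8]
ft_force: [-0.2, 0.6, -0.0]
finger_gap: 0.1
```

View pics/scene9.png

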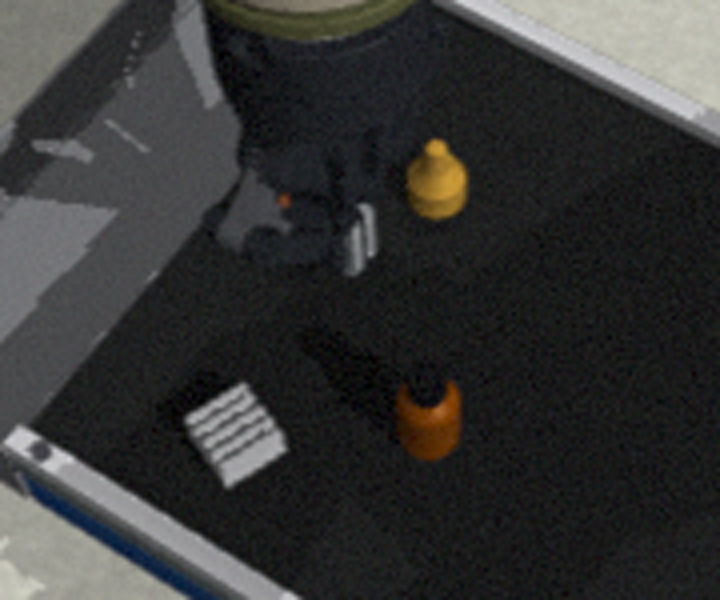

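The transformer is ahead of the finger near (250,215), and the bottle and nozzle haven't moved. I'll push on over the edge.

```bash
python3 -m pendant '[0.6,-8,-1,0,0, 0.6,-8,0,0,0, 0.6,-8,0,0,0, 0.8,-8,0,0,0, 0.8,-8,0,0,0, 0.8,-8,0,0,0, 0.8,-8,0,0,0, 0.8,-8,0,0,0, 0.8,-8,0,0,0, 0,0,0,0,0]'; python3 - <<'E'
from bench import viewer
import cv2
s=viewer.snapshot("scene"); cv2.imwrite("pics/scene10.png",cv2.resize(s["frame"][130:280,120:300],(720,600),interpolation=cv2.INTER_CUBIC))
E
```

```text
time: 9.45
tool_pos: [561.1, -121.4, 51.4]
tcp_rot: [179.8, -0.2, 95.7]
ft_force: [0.6, 0.3, -0.2]
finger_gap: 0.1
```

View pics/scene10.png

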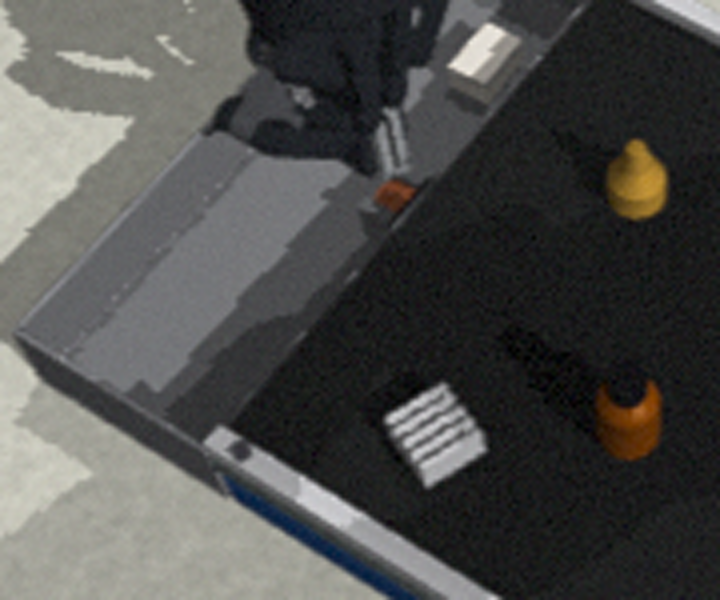

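The transformer has dropped off the edge and its copper shows at (395,195). I lift and look at it before moving on to the heat sink.

```bash
python3 -m pendant '[0,0,30,0,0, 0,0,30,0,0, 0,0,20,0,0, 14,26,4,0,0, 14,26,4,0,0, 14,26,4,0,0, 14,26,4,0,0, 10,18,0,0,0, 0,0,0,0,0]'; python3 - <<'E'
from bench import viewer
import cv2
from h import *
s=viewer.snapshot("scene"); cv2.imwrite("pics/scene11.png",cv2.resize(s["frame"][130:280,120:300],(720,600),interpolation=cv2.INTER_CUBIC))
for y in range(175,225,8): print([depth(s,120+x/4,130+y/4).round(0).tolist() for x in (370,385,400,415,430)])
E
```

```text
time: 10.25
tool_pos: [626.5, 8.4, 151.5]
tcp_rot: [179.9, -0.4, 95.4]
ft_force: [-0.1, 0.5, -0.7]
finger_gap: 0.1
[[662.0, 11.0, 279.0], [661.0, 17.0, 284.0], [660.0, 21.0, 287.0], [658.0, 25.0, 288.0], [656.0, 29.0, 289.0]]
[[662.0, 11.0, 276.0], [661.0, 16.0, 279.0], [661.0, 21.0, 283.0], [658.0, 25.0, 284.0], [656.0, 27.0, 284.0]]
[[662.0, 10.0, 271.0], [661.0, 15.0, 275.0], [660.0, 20.0, 278.0], [656.0, 20.0, 273.0], [651.0, 21.0, 268.0]]
[[661.0, 8.0, 264.0], [663.0, 16.0, 274.0], [661.0, 20.0, 275.0], [657.0, 21.0, 272.0], [651.0, 20.0, 263.0]]
[[662.0, 9.0, 263.0], [663.0, 16.0, 270.0], [661.0, 19.0, 271.0], [657.0, 21.0, 268.0], [651.0, 20.0, 260.0]]
[[663.0, 9.0, 260.0], [665.0, 17.0, 269.0], [661.0, 19.0, 267.0], [658.0, 21.0, 266.0], [652.0, 20.0, 256.0]]
[[665.0, 10.0, 259.0], [665.0, 18.0, 267.0], [662.0, 20.0, 266.0], [658.0, 21.0, 262.0], [653.0, 21.0, 255.0]]
```

View pics/scene11.png

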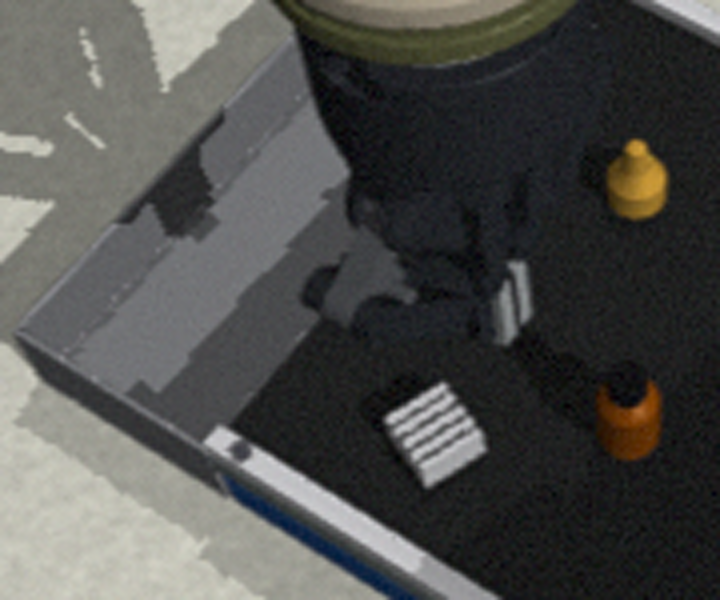

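The gripper hides the transformer, so I'll check it afterwards. The heat sink is unchanged at (435,435). I correct the position and descend behind it.

```bash
python3 -m pendant '[10,12,0,0,0, 0,0,0,0,0, 0,0,-30,0,0, 0,0,-25,0,0, 0,0,0,0,0]' 
```

```text
time: 10.72
tool_pos: [635.6, 16.8, 96.5]
tcp_rot: [179.8, -0.2, 95.5]
ft_force: [-0.5, -0.1, -0.7]
finger_gap: 0.1
```

```bash
python3 -m pendant '[1,4,0,0,0, 0,0,-20,0,0, 0,0,0,0,0]'; python3 -m pendant '[0,0,-15,0,0, 0,0,0,0,0]'; python3 -m pendant '[0,0,-8,0,0, 0,0,0,0,0]' 
```

```text
time: 10.97
tool_pos: [635.3, 18.8, 77.4]
tcp_rot: [180.0, -0.2, 95.3]
ft_force: [-1.6, -0.1, -2.0]
finger_gap: 0.4
time: 11.13
tool_pos: [636.3, 18.1, 65.6]
tcp_rot: [179.8, -0.2, 95.3]
ft_force: [-0.5, 0.4, -1.7]
finger_gap: 0.1
time: 11.3
tool_pos: [637.9, 17.5, 60.9]
tcp_rot: [179.7, -0.2, 95.3]
ft_force: [-0.7, -0.4, -1.4]
finger_gap: 0.2
```

```bash
python3 -m pendant '[-3,0,-11,0,0, 0,0,0,0,0]'; python3 -m pendant '[0.6,-8,0,0,0, 0.6,-8,0,0,0, 0.6,-8,0,0,0, 0.6,-8,0,0,0, 0.6,-8,0,0,0]'; python3 - <<'E'
from bench import viewer
import cv2
s=viewer.snapshot("scene"); cv2.imwrite("pics/scene12.png",cv2.resize(s["frame"][130:280,120:300],(720,600),interpolation=cv2.INTER_CUBIC))
E
```

```text
time: 11.47
tool_pos: [636.3, 17.3, 51.8]
tcp_rot: [179.5, -0.1, 95.3]
ft_force: [-0.9, 0.1, -2.1]
finger_gap: -0.2
time: 11.88
tool_pos: [640.1, -25.2, 53.4]
tcp_rot: [179.4, -0.1, 95.4]
ft_force: [1.3, 0.6, 0.1]
finger_gap: 0.3
```

View pics/scene12.png

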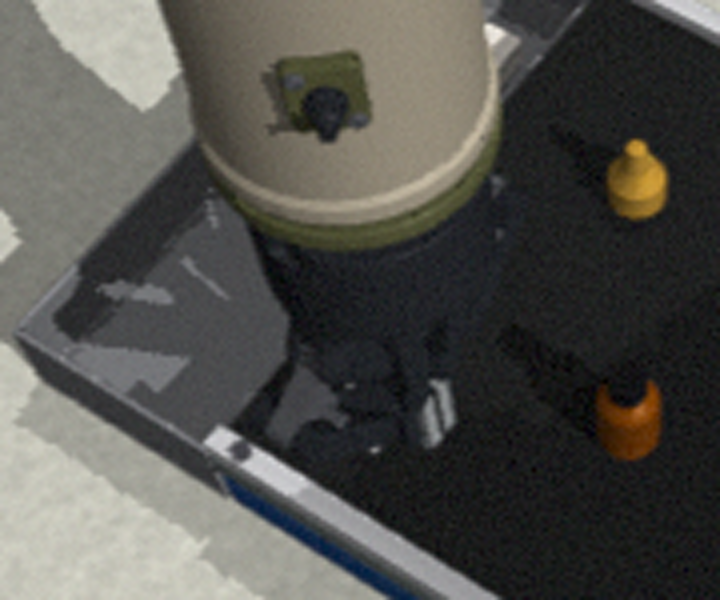

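The heat sink is hidden ahead of the fingers, so the push is under way. I correct z slightly and continue over the edge.

```bash
python3 -m pendant '[0.6,-8,-2,0,0, 0.6,-8,-1,0,0, 0.8,-8,0,0,0, 0.8,-8,0,0,0, 0.8,-8,0,0,0, 0.8,-8,0,0,0, 0.8,-8,0,0,0, 0.8,-8,0,0,0, 0.8,-8,0,0,0, 0.4,-6,0,0,0, 0,0,0,0,0]'; python3 - <<'E'
from bench import viewer
import cv2
s=viewer.snapshot("scene"); cv2.imwrite("pics/scene13.png",cv2.resize(s["frame"][130:280,120:300],(720,600),interpolation=cv2.INTER_CUBIC))
E
```

```text
time: 12.85
tool_pos: [648.3, -115.7, 50.3]
tcp_rot: [179.3, -0.1, 95.2]
ft_force: [-0.5, 0.6, 0.2]
finger_gap: -0.0
```

View pics/scene13.png

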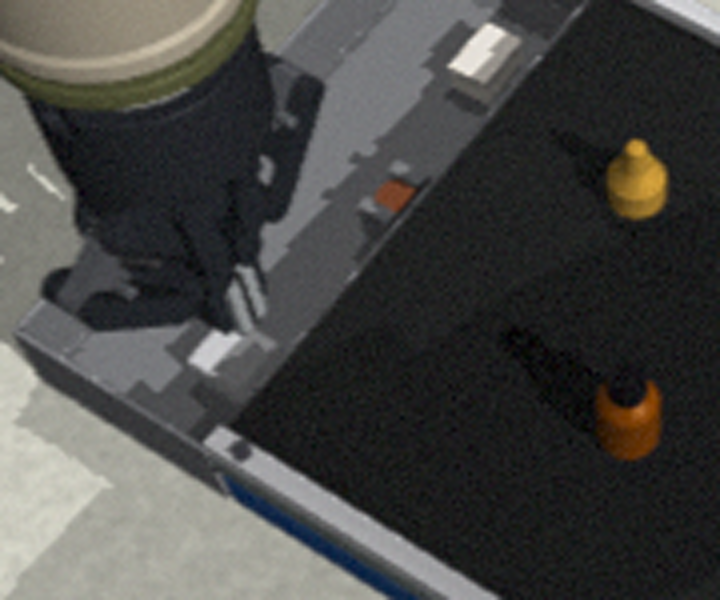

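The heat sink is in the bin at (220,355), and both the transformer and relay are visible there too. I lift clear and verify.

```bash
python3 -m pendant '[0,0,30,0,0, 0,0,35,0,0, 0,0,35,0,0, 0,0,35,0,0, -5,25,10,0,0, -5,30,10,0,0, -5,30,10,0,0, -5,30,10,0,0, -5,30,10,0,0, -5,30,10,0,0, -5,30,10,0,0, 0,0,0,0,0]'; python3 - <<'E'
from bench import viewer
import cv2
s=viewer.snapshot("scene"); cv2.imwrite("pics/scene14.png",cv2.resize(s["frame"][90:290,120:360],(720,600),interpolation=cv2.INTER_CUBIC))
s=viewer.snapshot("top"); cv2.imwrite("pics/top14.png",cv2.resize(s["frame"][140:320,180:410],(766,600),interpolation=cv2.INTER_CUBIC))
E
```

```text
time: 13.9
tool_pos: [605.6, 102.1, 263.3]
tcp_rot: [179.5, -0.4, 95.1]
ft_force: [1.0, 0.2, 1.2]
finger_gap: -0.1
```

View pics/scene14.png

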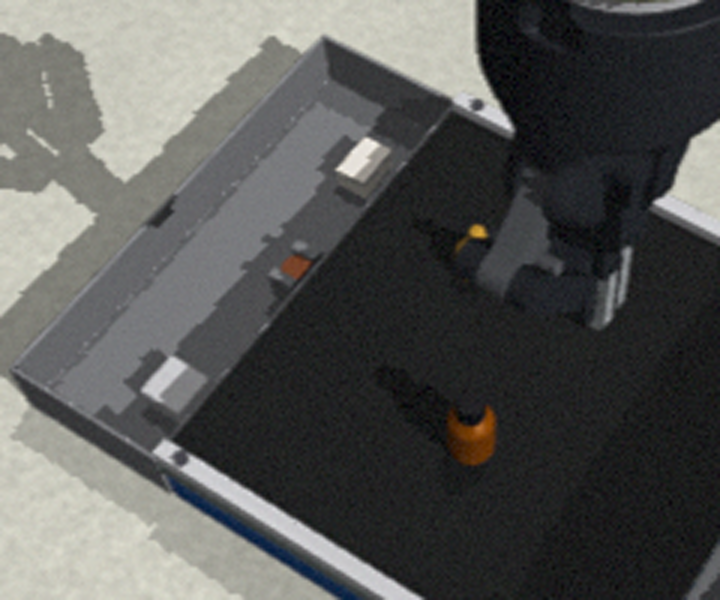

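View pics/top14.png

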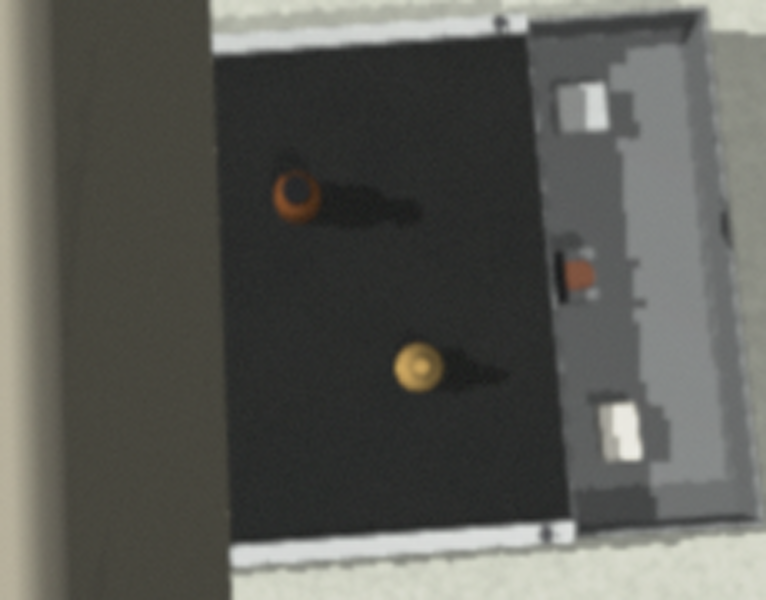

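```bash
python3 - <<'E'
from bench import viewer
from h import *
s=viewer.snapshot("top")
c,sn=np.cos(.1),np.sin(.1); R=np.array([[c,-sn],[sn,c]]); ctr=np.array([542.9,28.6])+R@np.array([0,-181])
k=766/230
for n,x0,y0 in(("hs",583,107),("tr",575,275),("re",620,432)):
    for dx in (-12,0,12):
        p=depth(s,180+(x0+dx)/k,140+y0/k-0); print(n,p.round(0),"bin",(R.T@(p[:2]-ctr)).round(0))
E
```

```text
hs [ 653. -118.   15.] bin [95. 25.]
hs [ 652. -124.   19.] bin [94. 18.]
hs [ 653. -131.   18.] bin [93. 12.]
tr [ 557. -112.   25.] bin [-0. 40.]
tr [ 557. -119.   22.] bin [-1. 33.]
tr [ 557. -126.   22.] bin [-1. 26.]
re [ 472. -138.   18.] bin [-87.  22.]
re [ 473. -145.   17.] bin [-87.  15.]
re [ 473. -151.   20.] bin [-88.  10.]
```

```bash
python3 -c "
from bench import job,sensors
s=sensors.sense();print(s['time'],abs(s['qd']).max())
print(job.hand_in())"
```

```text
14.05 1.9836947861239367
the job is handed in; nothing more can be done
None
```

I swept the relay, the transformer and then the heat sink along their lanes with the closed fingers, over the open edge and into the plain bin. The job was handed in at 14 s with nothing picked up; no verdict was reported.

**Scrap parts:** the last depth check puts all three inside the plain bin's walls, with every measured point at 25 mm or lower, under the 36 mm limit. In the bin frame they measure about (94, 18) mm for the heat sink, (−1, 33) for the transformer and (−87, 15) for the relay. The transformer landed on its side against the platform-side wall, still clearly inside.

**Bottle and nozzle:** both stand upright at the same pixel positions in the top view as after the first sweep, and they match the start by eye.

**Robot:** the gripper ended 263 mm up, touching nothing, and wrist readings after each move stayed within about 3 N.

**Checks that disagreed:** the two cameras put the part centres 2–8 mm apart (the bottle cap was worst). The short moves drifted by a few millimetres to about 20 mm, and I corrected that before each sweep. I took no final picture of the divided bin: the arm blocked it in the last top view. Nothing was pushed that way, and all three scrap parts are accounted for in the plain bin.

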